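# Sort the wooden offcuts into their cradles by length

## Robot

A 7-joint arm with a two-finger parallel gripper is mounted at the origin on a cart in front of the work surface, level with it; the furniture and walls round the work are solid. World frame = base frame: x ahead of the robot, y to its left, z up, the work surface at z = 0. Lengths are in mm, angles in rad, forces in N, time in s.
With the tool pointing down it reaches from about 400 to 875 mm from the base axis. Payload 6.5 kg.
Tool frame: the origin (TCP) lies at the very end of the fingers, on their centre line; the grasp point (between the pads) lies 19 mm behind it; z points along the fingers, y is the line along which they close (so a half turn about z gives the same grasp; the last joint's range is limited). The gripper opens to 85 mm and grips with 20 to 120 N. Pads are 22 mm wide; open, the fingers measure 114 mm over their backs; the gripper's body (76 mm by 85 mm) begins 54 mm behind the grasp point. The pads swing forward as they close: fully open they stand 13 mm farther back than shut.
Start: joints at [-1.225, 0.536, -0.004, 1.538, 0.003, 1.067, -0.071], TCP at [260.163, 595.655, 231.29] pointing down, gripper open.
Joint ranges: [-2.7, 2.7], [-0.37, 2.16], [-1.27, 1.26], [0.24, 2.4], [-1.31, 4.45], [0.19, 1.91], [-2.76, 2.76]. Speed limits (rad/s): [2.39, 2.39, 3.14, 3.14, 3.14, 3.14, 3.14].

## Interface

Orientations are given as a unit quaternion [w, x, y, z].
In Python, from station import robot gives the robot as it stands. The module is installed in compiled form; this text tells all that it offers.
- The arm moves only by the tool send_rows, never from a script. Its argument "series" is a list of rows, each a list of 2 entries, a list of its own where there are three numbers: the shift along the tool's x, y, z in cm, then the turn about the tool's z in rad. A call has 1 to 10 rows; each row is the pose to reach, as a shift and turn from the pose commanded when the call began, along the tool's axes at that moment; what a row does not reach only later rows make up. A row lasts 1/8 s, in which the tool goes at most 62.5 mm and 10.7 degrees, less where a joint would pass 70% of its speed; a pose out of reach is approached as far as the arm can. A call with a gripper value outside its range is refused whole. "claw" is the opening, from -1 (shut) to 1 (fully open), so that 0 is half open, set as the call begins (left out, the last holds). The fingers move at their own pace and stop on an object; "force" is the grip in N (left out, the last holds). Time passes only in rows, so rows that repeat a pose let the fingers close. It gives the time, the measured TCP pose, the force, the opening and the grip force at its end, in the units of the state.
- robot.observe(): the state, without advancing time (a new reading comes with each control period).
- robot.capture(name): name is "scene" or "top"; returns a dict with "image" (480x640x3 uint8, red, green, blue), "mtx" (3x3 intrinsics, pixels), "position" and "rotation" of the camera in the world. Camera axes: x right, y up, looking along -z (the intrinsics and any distortion apply to the point x, -y, -z); pixel columns grow to the right and rows downward; lengths in mm; the calibration is good to about 2 mm. A picture is of the moment at which its call begins. There is no depth.
- robot.job_done(): hands the job in; it is judged then, once.
Trained networks look in a picture, given as the dict that the camera call returned (one of the last four; its "shot" number tells which), for a name from the list of things; names that differ only in an ending like _2 or _b are one class to them, and where a whole thing is asked for, a point or a joint stands for the part that bears it (a point fixed in the world has none). Each returns a list of dicts, best first, with "p" (0 to 1); they miss things now and then, are a little off and sometimes report something else, mostly with a low value. They report only what shows in the picture. A call takes as long as a camera call. They do not tell look-alikes from the thing itself.
- robot.search_frame(picture, label): "location" ([x, y, z] in mm, in world coordinates, good to about 4 mm: the middle of the surface that is visible of it).
The state is a dict: "clock": time; "qpos": joint angles; "joint_vel": joint speeds; "joint_torque": joint torques, N m; "tcp_pos": TCP position; "tcp_rot": TCP orientation; "wrist_force": force on the tool from outside, world axes, zero at the start; "moment": the same for the moment, N m; "grip_width": opening from 0.0 (shut) to 1.0 (fully open); "gripper_force": force on a finger pad.
Only numpy, scipy, OpenCV 4.12 (cv2) and the standard library are available. Lean on these libraries where they do the work, as an engineer would, in place of code of your own. Each camera call takes 0.05 s, during which the arm holds its last target. There are 200 camera calls.

## Task

Put the three wooden offcuts away by length: the longest in the longest cradle, the middle one in the middle cradle and the shortest in the shortest cradle. Each must lie flat on its cradle's board between the two end blocks, in line with the cradle and in the middle of the board's width. Leave the tape measure and the jar of nails where they stand.

Things in the scene. Friction and masses are not known exactly. Their poses are not given: they have to be found in the camera images.
- long_offcut_center (a point): centre (half-way up) of an oak offcut, the longest of the three wooden offcuts: a plain loose wooden bar 150 long (its own y axis) x 45 wide (x axis) x 30 mm high (z axis up), lying on the bench. About 0.1 kg. Grasp it from above across its 45 mm width.
- medium_offcut_center (a point): centre (half-way up) of a pine offcut, flat, the middle one of the three wooden offcuts in length: a plain loose wooden bar 110 long (its own y axis) x 60 wide (x axis) x 25 mm high (z axis up), lying on the bench. About 0.1 kg. Grasp it from above across its 60 mm width.
- short_offcut_center (a point): centre (half-way up) of a thick block offcut, the shortest of the three wooden offcuts: a plain loose wooden bar 70 long (its own y axis) x 50 wide (x axis) x 50 mm high (z axis up), lying on the bench. About 0.1 kg. Grasp it from above across its 50 mm width.
- long_cradle: the long storage cradle, fixed to the bench: a plain plywood board 74 mm wide (its x axis) and 8 mm thick, with an upright wooden end block (14 mm thick, top 30 mm above the bench) across each end; both long sides are open. 174 mm clear between the end blocks along its y axis, 202 mm long overall. Origin: centre of the underside, at bench height; the offcut lies on the board's top, 8 mm above it.
- medium_cradle: the medium storage cradle, fixed to the bench: a plain plywood board 74 mm wide (its x axis) and 8 mm thick, with an upright wooden end block (14 mm thick, top 30 mm above the bench) across each end; both long sides are open. 134 mm clear between the end blocks along its y axis, 162 mm long overall. Origin: centre of the underside, at bench height; the offcut lies on the board's top, 8 mm above it.
- short_cradle: the short storage cradle, fixed to the bench: a plain plywood board 74 mm wide (its x axis) and 8 mm thick, with an upright wooden end block (14 mm thick, top 30 mm above the bench) across each end; both long sides are open. 94 mm clear between the end blocks along its y axis, 122 mm long overall. Origin: centre of the underside, at bench height; the offcut lies on the board's top, 8 mm above it.
- tape_measure_center (a point): centre of a yellow tape measure, 39x86x60 mm, standing loose on the bench to the right of the work (z up, 30 mm above the bench); bystander, to be left alone.
- jar_center (a point): centre of a closed glass jar of nails, diameter 62, 82 mm high, standing loose on the bench to the right of the work (41 mm above the bench); bystander, to be left alone.
Things that resemble listed ones, but are neither listed nor needed, are in the scene too. What is shaped like the part that bears short_offcut_center but purple is not meant.

How it is judged (in metres and radians):
At the end, for the whole second after the job is handed in: Each offcut lies flat (within 0.1 rad) on the board of its own cradle, its centre within 15 mm of the cradle's middle both along and across, its length in line with the cradle within 0.2 rad (either way round), at rest; the tape measure and the jar are within 25 mm of where they stood (x of long_offcut_center in the frame of long_cradle between -0.015 and 0.015 m and y of long_offcut_center in the frame of long_cradle between -0.015 and 0.015 m and z of long_offcut_center in the frame of long_cradle between 0.017 and 0.029 m and angle between the y axis of long_offcut_center and the y axis of long_cradle, either way round below 0.2 rad and angle between each of long_offcut_center, medium_offcut_center, short_offcut_center's own z axis and vertical below 0.1 rad and linear speed of each of long_offcut, medium_offcut, short_offcut below 0.01 m/s and x of medium_offcut_center in the frame of medium_cradle between -0.015 and 0.015 m and y of medium_offcut_center in the frame of medium_cradle between -0.015 and 0.015 m and z of medium_offcut_center in the frame of medium_cradle between 0.0145 and 0.0265 m and angle between the y axis of medium_offcut_center and the y axis of medium_cradle, either way round below 0.2 rad and x of short_offcut_center in the frame of short_cradle between -0.015 and 0.015 m and y of short_offcut_center in the frame of short_cradle between -0.015 and 0.015 m and z of short_offcut_center in the frame of short_cradle between 0.027 and 0.039 m and angle between the y axis of short_offcut_center and the y axis of short_cradle, either way round below 0.2 rad); the robot touches nothing.
It fails at once if the tape measure is displaced by more than 25 mm (distance of tape_measure_center from where it was at the start of the episode above 0.025 m).
It fails at once if the jar of nails is displaced by more than 25 mm (distance of jar_center from where it was at the start of the episode above 0.025 m).
It also fails if it takes over 83 s, if anything falls off the work surface, if the arm or the gripper's body presses on something with over 40 N, if the wrist force passes 120 N, or if a joint passes its speed limit or range.

## Working session

There is one attempt and no reset: what is moved stays moved. The work goes in short steps, Python scripts to look and compute and a tool call to move; the robot and the scene stay as the last step left them, time stands still between calls to the robot, and variables do not carry over. Pictures are saved under pics/ and viewed, at most 14 in all, crops included, and the job is handed in when it is done.

Besides the shell and the picture viewer there is one more tool, called as name(argument=value, ...), one argument or row to a line, values as JSON. send_rows: Moves the arm, as the interface text tells. Its arguments: {"type":"object","properties":{"series":{"type":"array"},"claw":{"type":"number"},"force":{"type":"number"}},"required":["series"]}

```bash
mkdir -p pics
cat > h.py <<'E'
import numpy as np, cv2
from station import robot
def snap(n,f):
    c=robot.capture(n); cv2.imwrite(f'pics/{f}.png',cv2.cvtColor(c['image'],cv2.COLOR_RGB2BGR)); return c
def proj(c,p):
    R=np.array(c['rotation']);
    q=(np.atleast_2d(p)-c['position'])@R; q=q*[1,-1,-1]
    u=q@np.array(c['mtx']).T; return u[:,:2]/u[:,2:]
def unproj(c,uv,z):
    R=np.array(c['rotation']); uv=np.atleast_2d(uv)
    d=np.c_[uv,np.ones(len(uv))]@np.linalg.inv(c['mtx']).T*[1,-1,-1]@R.T
    o=np.array(c['position']); return o+d*((z-o[2])/d[:,2:])
E
cat > a.py <<'E'
from h import *
for n in('top','scene'):
    c=snap(n,n+'0'); print(n,c.keys(),np.round(c['position']),np.round(c['mtx'],1).tolist(), np.array(c['rotation']).shape)
    for l in('long_offcut_center','medium_offcut_center','short_offcut_center','long_cradle','medium_cradle','short_cradle','tape_measure_center','jar_center'):
        for r in robot.search_frame(c,l)[:3]: print(l,round(r['p'],2),np.round(r['location']),np.round(proj(c,r['location'])[0]))
print(robot.observe())
E
python3 a.py
```

```text
top dict_keys(['image', 'mtx', 'position', 'rotation', 'shot']) [ 194. -116. 1365.] [[558.7, 0.0, 316.3], [0.0, 558.7, 244.5], [0.0, 0.0, 1.0]] (4,)Traceback (most recent call last):
  File "a.py", line 5, in <module>
    for r in robot.search_frame(c,l)[:3]: print(l,round(r['p'],2),np.round(r['location']),np.round(proj(c,r['location'])[0]))
                                                                                                   ~~~~^^^^^^^^^^^^^^^^^
  File "h.py", line 7, in proj
    q=(np.atleast_2d(p)-c['position'])@R; q=q*[1,-1,-1]
      ~~~~~~~~~~~~~~~~~~~~~~~~~~~~~~~~^~
ValueError: matmul: Input operand 1 has a mismatch in its core dimension 0, with gufunc signature (n?,k),(k,m?)->(n?,m?) (size 4 is different from 3)
```

```bash
sed -i "s/R=np.array(c\['rotation'\]);\?/R=Rot.from_quat(c['rotation'],scalar_first=True).as_matrix();/; 1a from scipy.spatial.transform import Rotation as Rot" h.py; python3 a.py
```

```text
top dict_keys(['image', 'mtx', 'position', 'rotation', 'shot']) [ 194. -116. 1365.] [[558.7, 0.0, 316.3], [0.0, 558.7, 244.5], [0.0, 0.0, 1.0]] (4,)
long_offcut_center 0.57 [439.  41.  30.] [258. 247.]
medium_offcut_center 0.82 [481. -98.  24.] [316. 232.]
short_offcut_center 0.97 [ 472. -240.   48.] [375. 234.]
short_offcut_center 0.62 [ 346. -353.   50.] [422. 288.]
long_cradle 0.79 [491. 312.  10.] [151. 225.]
long_cradle 0.28 [441.  42.  30.] [258. 246.]
medium_cradle 0.81 [502. 178.   8.] [205. 223.]
short_cradle 0.74 [ 497. -376.   10.] [428. 229.]
tape_measure_center 0.59 [ 386. -511.   51.] [489. 272.]
tape_measure_center 0.17 [441.  44.  29.] [257. 246.]
jar_center 0.91 [ 491. -521.   84.] [496. 226.]
scene dict_keys(['image', 'mtx', 'position', 'rotation', 'shot']) [-647. -283. 1069.] [[624.9, 0.0, 306.9], [0.0, 624.9, 239.1], [0.0, 0.0, 1.0]] (4,)
long_offcut_center 0.8 [457.  32.  32.] [246. 245.]
medium_offcut_center 0.91 [464. -94.  24.] [297. 250.]
short_offcut_center 0.98 [ 336. -353.   45.] [402. 293.]
short_offcut_center 0.62 [ 372. -512.   38.] [473. 291.]
short_of
[... 399 characters left out ...]
, -0.004377  ,  1.5379187 ,  0.00263313,
        1.06730301, -0.07121112]), 'joint_vel': array([ 8.72170334e-05, -6.02832382e-04,  3.13222231e-03,  1.08007667e-03,
       -2.38771280e-03, -4.78605152e-04, -9.97453165e-05]), 'joint_torque': array([ 3.31028887e-04, -5.83323598e+01,  1.04709819e+00, -2.59432125e+01,
        1.21923198e-02,  1.84903867e-03, -2.72288798e-05]), 'tcp_pos': array([260.18176194, 595.63693214, 231.28607148]), 'tcp_rot': array([ 3.32059334e-05,  2.04435598e-01,  9.78880016e-01, -1.38051972e-05]), 'wrist_force': array([-0.4737158 ,  0.36918386, -0.79014198]), 'moment': array([-0.02195984,  0.01795379, -0.05522282]), 'gripper_force': 0.0, 'grip_width': 1.006038499201199}
```

View pics/top0.png

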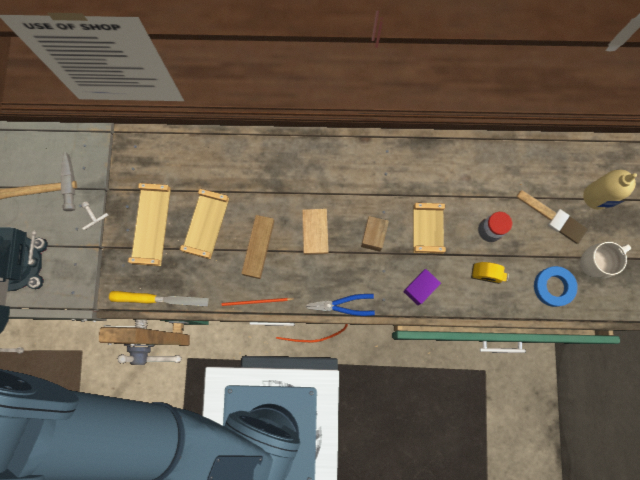

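View pics/scene0.png

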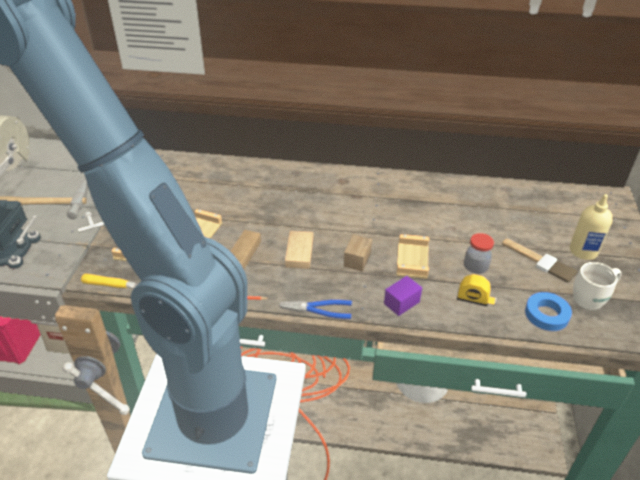

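Look-alikes in the top view: short offcut is the brown block at (375,234), with the purple block at (422,287) as the decoy; long offcut (258,247), medium (316,232); cradles at (150,224), (205,222), (428,228). A close crop to measure corners.

Run:
```python
import cv2
im=cv2.imread('pics/top0.png')
a=im[175:287,120:280];b=im[175:287,280:460]
cv2.imwrite('pics/ca.png',cv2.resize(a,None,fx=5,fy=5,interpolation=2))
cv2.imwrite('pics/cb.png',cv2.resize(b,None,fx=4.4,fy=4.4,interpolation=2))
```

```text
(no output)
```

View pics/ca.png

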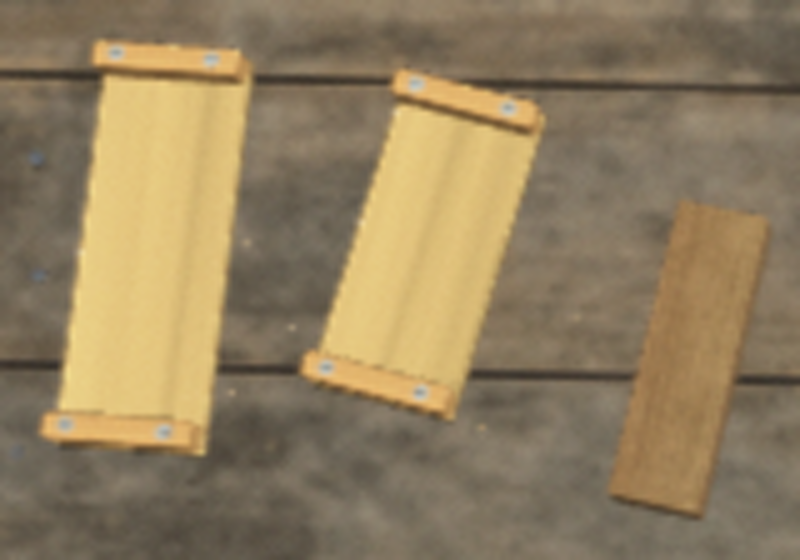

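View pics/cb.png

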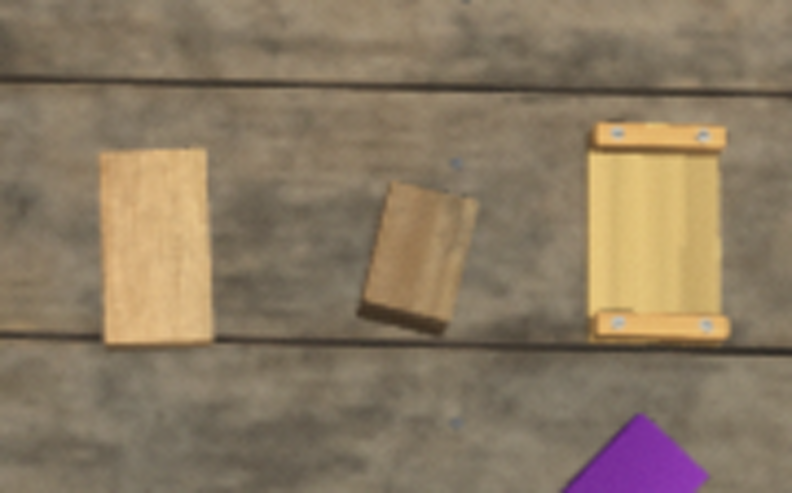

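```bash
cat > m.py <<'E'
from h import *
import json
c=robot.capture('top')
A=lambda l:[(x/5+120-.4,y/5+175-.4) for x,y in l]
B=lambda l:[(x/4.4+280-.4,y/4.4+175-.4) for x,y in l]
# TL TR BR BL
D={'LC':(A([(95,40),(242,50),(192,447),(42,438)]),30,(74,202)),'MC':(A([(398,70),(538,105),(447,412),(303,376)]),30,(74,162)),
'LO':(A([(682,203),(768,218),(702,513),(612,495)]),30,(45,150)),'MO':(B([(100,150),(206,149),(213,343),(105,345)]),25,(60,110)),
'SO':(B([(393,183),(478,200),(447,322),(362,302)]),50,(50,70)),'SC':(B([(597,123),(726,127),(730,338),(597,335)]),30,(74,122))}
out={}
for k,(uv,z,s) in D.items():
    P=unproj(c,uv,z)[:,:2]; ce=P.mean(0)
    v=P[0]+P[1]-P[2]-P[3]; yaw=np.arctan2(v[1],v[0]) # long axis from world x
    w=(np.linalg.norm(P[0]-P[1])+np.linalg.norm(P[3]-P[2]))/2
    print(k,np.round(ce),'longaxis',round(yaw,3),'w,l',np.round([w,np.linalg.norm(v)/2]),s)
    out[k]=[*ce,yaw]
json.dump(out,open('est.json','w'))
E
python3 m.py
```

```text
LC [493. 314.] longaxis -0.046 w,l [ 74. 201.] (74, 202)
MC [497. 177.] longaxis -0.229 w,l [ 73. 159.] (74, 162)
LO [442.  42.] longaxis -0.181 w,l [ 44. 148.] (45, 150)
MO [484. -96.] longaxis 0.055 w,l [ 60. 111.] (60, 110)
SO [ 479. -241.] longaxis -0.241 w,l [47. 70.] (50, 70)
SC [ 498. -377.] longaxis -0.005 w,l [ 73. 120.] (74, 122)
```

```bash
cat > go.py <<'E'
# usage: go.py x y z psi [x y z psi ...]: shift (tool axes, cm) and turn from the present pose
import sys; from h import *
s=robot.observe(); R=Rot.from_quat(s['tcp_rot'],scalar_first=True).as_matrix()
psi=np.arctan2(R[1,1],R[0,1])
print('t',round(s['clock'],2),'tcp',np.round(s['tcp_pos'],1),'psi',round(psi,3),'zaxis',np.round(R[:,2],3),'j7',round(s['qpos'][6],2),'grip',round(s['grip_width'],2))
a=[float(v) for v in sys.argv[1:]]
for i in range(0,len(a),4):
    print(np.round(R.T@(np.array(a[i:i+3])-s['tcp_pos'])/10,2).tolist(),'turn',round(-(a[i+3]-psi),3))
E
python3 go.py 442 42 130 1.39 442 42 3 1.39
```

```text
t 1.05 tcp [260.1 595.7 231.3] psi 1.159 zaxis [ 0. -0. -1.] j7 -0.07 grip 0.99
[-38.82, -43.46, 10.13] turn -0.231
[-38.82, -43.46, 22.83] turn -0.231
```

send_rows(
  series=[
    [[-3.9, -4.3, 1.0], -0.02],
    [[-7.8, -8.7, 2.0], -0.05],
    [[-11.6, -13.0, 3.0], -0.07],
    [[-15.5, -17.4, 4.0], -0.09],
    [[-19.4, -21.7, 5.0], -0.12],
    [[-23.3, -26.1, 6.1], -0.14],
    [[-27.2, -30.4, 7.1], -0.16],
    [[-31.1, -34.8, 8.1], -0.18],
    [[-34.9, -39.1, 9.1], -0.21],
    [[-38.8, -43.5, 10.1], -0.23],
  ],
  claw=1,
  force=40,
)

```text
clock: 2.3
tcp_pos: [442.5, 40.2, 130.4]
tcp_rot: [0.001, 0.09, 0.996, 0.0]
wrist_force: [1.0, 0.9, 0.6]
grip_width: 0.998
gripper_force: 0.0
```

```bash
python3 - <<'E'
from h import *
import json
c=robot.capture('top'); im=cv2.cvtColor(c['image'],cv2.COLOR_RGB2BGR)
cv2.imwrite('pics/t1.png',cv2.resize(im[175:300,120:280],None,fx=4.5,fy=4.5,interpolation=2))
E
python3 go.py 442 42 70 1.39 442 42 3 1.39
```

```text
t 2.35 tcp [443.7  31.2 129.6] psi 1.381 zaxis [ 0.002 -0.004 -1.   ] j7 1.27 grip 1.0
[0.39, 1.05, 5.96] turn -0.009
[0.4, 1.07, 12.66] turn -0.009
```

View pics/t1.png

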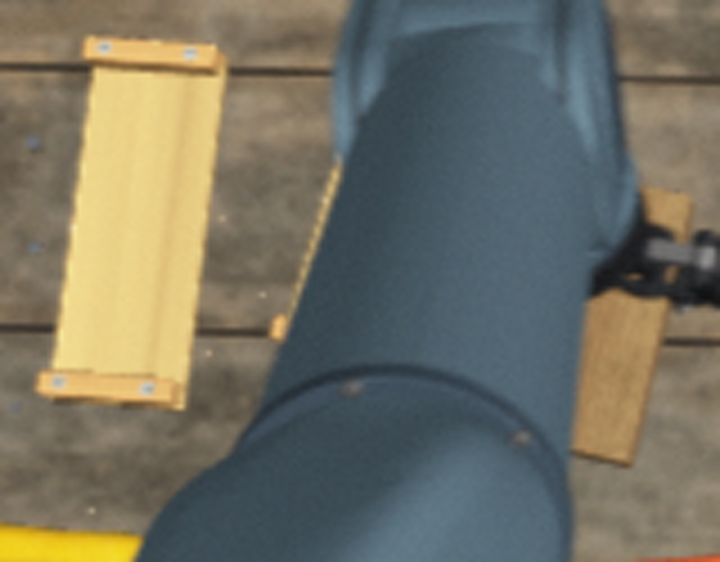

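The arm occludes the pads here and it was still swinging; I'll settle first, then correct.

send_rows(
  series=[
    [[0, 0, 0], 0],
    [[0, 0, 2], 0],
    [[0, 0, 4], 0],
    [[0, 0, 4], 0],
    [[0, 0, 4], 0],
    [[0, 0, 4], 0],
  ],
)

```text
clock: 3.1
tcp_pos: [442.2, 42.2, 91.1]
tcp_rot: [0.001, 0.09, 0.996, 0.0]
wrist_force: [0.0, -1.8, -0.0]
grip_width: 1.001
gripper_force: 0.0
```

```bash
python3 go.py 442 42 3 1.39
python3 - <<'E'
from h import *
c=robot.capture('scene'); im=cv2.cvtColor(c['image'],cv2.COLOR_RGB2BGR)
cv2.imwrite('pics/s1.png',cv2.resize(im[180:310,170:340],None,fx=4.5,fy=4.5,interpolation=2))
E
```

```text
t 3.1 tcp [442.2  42.2  91.1] psi 1.39 zaxis [ 0.001  0.    -1.   ] j7 1.27 grip 1.0
[0.03, -0.03, 8.81] turn -0.0
```

View pics/s1.png

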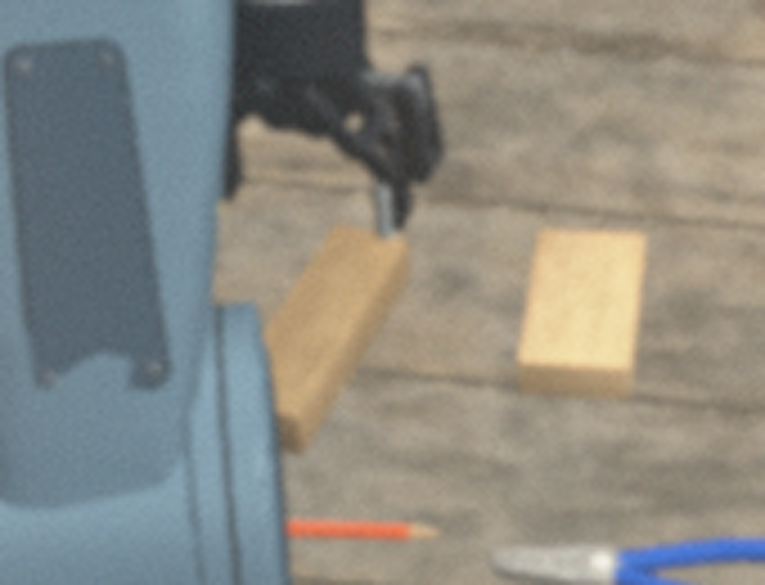

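Scene crop: right finger tip at crop (395,230), beyond the bar because it is still 90 mm up; consistent. Descend.

send_rows(
  series=[
    [[0, 0, 3], 0],
    [[0, 0, 5], 0],
    [[0, 0, 6.5], 0],
    [[0, 0, 7.5], 0],
    [[0, 0, 8.2], 0],
    [[0, 0, 8.7], 0],
    [[0, 0, 8.7], 0],
    [[0, 0, 8.7], 0],
  ],
)

```text
clock: 4.15
tcp_pos: [441.9, 41.8, 3.6]
tcp_rot: [0.0, 0.091, 0.996, 0.0]
wrist_force: [-0.2, 0.0, -0.9]
grip_width: 1.001
gripper_force: 0.0
```

send_rows(
  series=[
    [[0, 0, 0], 0],
    [[0, 0, 0], 0],
    [[0, 0, 0], 0],
    [[0, 0, 0], 0],
    [[0, 0, 0], 0],
    [[0, 0, 0], 0],
    [[0, 0, 0], 0],
    [[0, 0, 0], 0],
  ],
  claw=-1,
  force=40,
)

```text
clock: 5.15
tcp_pos: [441.8, 41.8, 3.6]
tcp_rot: [0.0, 0.091, 0.996, 0.0]
wrist_force: [-1.8, 0.8, 5.5]
grip_width: 0.522
gripper_force: 41.1
```

send_rows(
  series=[
    [[0, 0, -1], 0],
    [[0, 0, -3], 0],
    [[0, 0, -6], 0],
    [[0, 0, -9], 0],
    [[0, 0, -9], 0],
    [[0, 0, -9], 0],
  ],
)

```text
clock: 5.9
tcp_pos: [441.1, 41.7, 93.0]
tcp_rot: [-0.0, 0.091, 0.996, -0.0]
wrist_force: [-0.4, -0.2, -1.8]
grip_width: 0.519
gripper_force: 41.5
```

```bash
python3 go.py 493 314 95 1.525 493 314 12.5 1.525
```

```text
t 5.9 tcp [441.1  41.7  93. ] psi 1.389 zaxis [-0.001 -0.    -1.   ] j7 1.27 grip 0.52
[-0.18, 27.72, -0.21] turn -0.136
[-0.19, 27.72, 8.04] turn -0.136
```

send_rows(
  series=[
    [[0, 3, 0], -0.02],
    [[-0.1, 7, 0], -0.04],
    [[-0.1, 11, 0], -0.06],
    [[-0.1, 15, 0], -0.08],
    [[-0.1, 19, 0], -0.1],
    [[-0.2, 23, 0], -0.12],
    [[-0.2, 26, 0], -0.136],
    [[-0.2, 27.7, 0], -0.136],
    [[-0.2, 27.7, 0], -0.136],
    [[-0.2, 27.7, 0], -0.136],
  ],
)

```text
clock: 7.15
tcp_pos: [493.5, 311.7, 92.8]
tcp_rot: [-0.0, 0.024, 1.0, -0.001]
wrist_force: [0.0, -0.0, -1.2]
grip_width: 0.517
gripper_force: 41.3
```

send_rows(
  series=[
    [[0, 0, 0], 0],
    [[0, 0, 2], 0],
    [[0, 0, 4], 0],
    [[0, 0, 5.5], 0],
    [[0, 0, 6.2], 0],
    [[0, 0, 6.2], 0],
    [[0, 0, 6.2], 0],
  ],
)

```text
clock: 8.02
tcp_pos: [494.1, 314.1, 31.8]
tcp_rot: [0.0, 0.023, 1.0, 0.0]
wrist_force: [0.2, -0.3, -1.0]
grip_width: 0.521
gripper_force: 41.4
```

```bash
python3 go.py 493 314 12.5 1.525
python3 - <<'E'
from h import *
c=robot.capture('top'); im=cv2.cvtColor(c['image'],cv2.COLOR_RGB2BGR)
cv2.imwrite('pics/t2.png',cv2.resize(im[175:300,100:260],None,fx=4.5,fy=4.5,interpolation=2))
E
```

```text
t 8.03 tcp [494.1 314.1  31.8] psi 1.525 zaxis [ 0.001  0.001 -1.   ] j7 0.93 grip 0.52
[0.11, -0.01, 1.93] turn 0.0
```

View pics/t2.png

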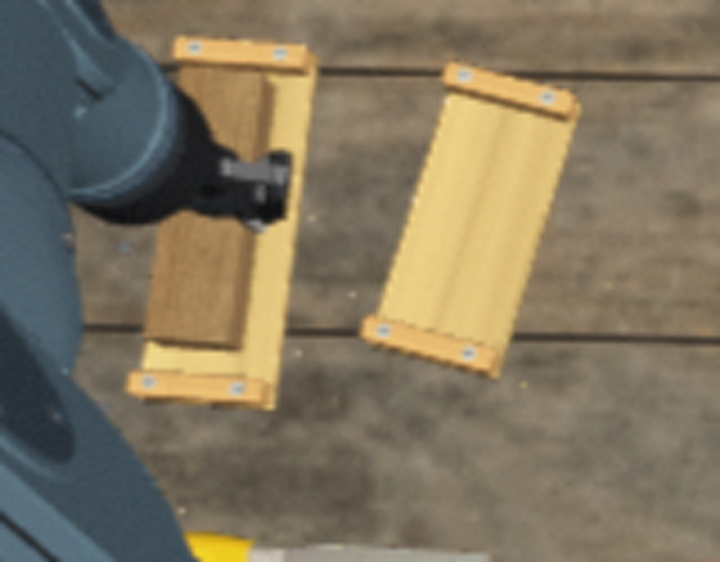

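Run:
```python
from h import *
c=robot.capture('top')
P=unproj(c,[(x/4.5+100-.4,y/4.5+175-.4) for x,y in [(272,80),(237,348),(145,338)]],58)[:,:2]
print(P.round(1),(P[0]+P[2])/2, np.linalg.norm(P[0]-P[1]),np.linalg.norm(P[2]-P[1]))
```

```text
[[563.  282.3]
 [415.9 289.7]
 [420.2 338.9]] [491.57327783 310.61696188] 147.28737899522207 49.42018594201517
```

send_rows(
  series=[
    [[0, 0.1, 0.8], 0],
    [[0.1, 0.1, 1.4], 0],
    [[0.1, 0.1, 1.8], 0],
    [[0.1, 0.1, 2.0], 0],
    [[0.1, 0.1, 2.0], 0],
    [[0.1, 0.1, 2.0], 0],
  ],
)

```text
clock: 8.88
tcp_pos: [492.3, 314.7, 11.7]
tcp_rot: [-0.0, 0.023, 1.0, -0.0]
wrist_force: [-3.3, -0.6, 5.1]
grip_width: 0.518
gripper_force: 42.2
```

send_rows(
  series=[
    [[0, 0, 0], 0],
    [[0, 0, 0], 0],
    [[0, 0, 0], 0],
    [[0, 0, 0], 0],
  ],
  claw=0.5,
)

```text
clock: 9.38
tcp_pos: [492.8, 314.9, 11.3]
tcp_rot: [0.0, 0.023, 1.0, 0.0]
wrist_force: [-0.3, -0.2, 0.0]
grip_width: 0.751
gripper_force: 0.0
```

send_rows(
  series=[
    [[0, 0, -1], 0],
    [[0, 0, -3], 0],
    [[0, 0, -6], 0],
    [[0, 0, -9], 0],
    [[0, 0, -10], 0],
    [[0, 0, -10], 0],
  ],
)

```text
clock: 10.12
tcp_pos: [493.1, 315.1, 112.3]
tcp_rot: [0.001, 0.023, 1.0, 0.001]
wrist_force: [-0.1, -0.0, -0.2]
grip_width: 0.745
gripper_force: 0.0
```

```bash
python3 go.py 484 -96 95 1.626 484 -96 3 1.626
```

```text
t 10.12 tcp [493.1 315.1 112.3] psi 1.525 zaxis [ 0.001  0.001 -1.   ] j7 0.92 grip 0.74
[-0.97, -41.11, 1.68] turn -0.101
[-0.96, -41.13, 10.88] turn -0.101
```

send_rows(
  series=[
    [[-0.1, -4, 0.2], -0.01],
    [[-0.2, -9, 0.4], -0.02],
    [[-0.3, -14, 0.6], -0.03],
    [[-0.5, -19, 0.8], -0.05],
    [[-0.6, -24, 1], -0.06],
    [[-0.7, -29, 1.2], -0.07],
    [[-0.8, -34, 1.4], -0.09],
    [[-0.9, -38, 1.5], -0.1],
    [[-1, -41.1, 1.7], -0.1],
    [[-1, -41.1, 1.7], -0.1],
  ],
  claw=1,
)

```text
clock: 11.38
tcp_pos: [482.6, -99.0, 93.3]
tcp_rot: [-0.001, -0.025, 1.0, -0.0]
wrist_force: [-1.2, 0.2, -0.7]
grip_width: 1.0
gripper_force: 0.0
```

send_rows(
  series=[
    [[0, 0, 0], 0],
    [[0, 0, 2], 0],
    [[0, 0, 4], 0],
    [[0, 0, 4.5], 0],
    [[0, 0, 4.5], 0],
    [[0, 0, 4.5], 0],
  ],
)

```text
clock: 12.12
tcp_pos: [484.4, -95.9, 49.9]
tcp_rot: [0.001, -0.027, 1.0, -0.0]
wrist_force: [-1.2, -0.4, 0.7]
grip_width: 1.0
gripper_force: 0.0
```

```bash
python3 go.py 484 -96 3 1.626
python3 - <<'E'
from h import *
c=robot.capture('top'); im=cv2.cvtColor(c['image'],cv2.COLOR_RGB2BGR)
cv2.imwrite('pics/t3.png',cv2.resize(im[175:285,110:350],None,fx=3.3,fy=3.3,interpolation=2))
E
```

```text
t 12.12 tcp [484.4 -95.9  49.9] psi 1.625 zaxis [ 0.001 -0.    -1.   ] j7 1.78 grip 1.0
[0.05, -0.0, 4.69] turn -0.001
```

View pics/t3.png

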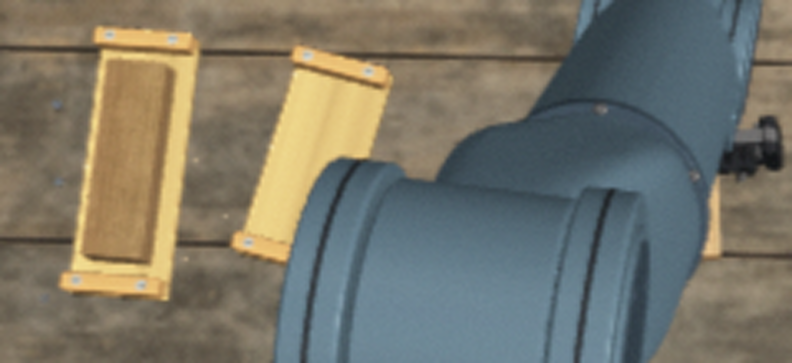

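The long bar sits between its end blocks (centre crop (128,160)); the gripper is over the medium bar. Continue.

send_rows(
  series=[
    [[0, 0, 1.5], 0],
    [[0, 0, 3], 0],
    [[0, 0, 4], 0],
    [[0, 0, 4.6], 0],
    [[0, 0, 4.7], 0],
    [[0, 0, 4.7], 0],
    [[0, 0, 4.7], 0],
  ],
)

```text
clock: 13.05
tcp_pos: [484.2, -96.3, 2.6]
tcp_rot: [0.0, -0.027, 1.0, -0.0]
wrist_force: [0.1, 0.7, 0.6]
grip_width: 1.0
gripper_force: 0.0
```

send_rows(
  series=[
    [[0, 0, 0], 0],
    [[0, 0, 0], 0],
    [[0, 0, 0], 0],
    [[0, 0, 0], 0],
    [[0, 0, 0], 0],
    [[0, 0, 0], 0],
    [[0, 0, 0], 0],
  ],
  claw=-1,
)

```text
clock: 13.92
tcp_pos: [484.1, -96.2, 2.7]
tcp_rot: [0.0, -0.027, 1.0, -0.0]
wrist_force: [-1.2, -0.2, 5.5]
grip_width: 0.694
gripper_force: 43.3
```

send_rows(
  series=[
    [[0, 0, -1], 0],
    [[0, 0, -3], 0],
    [[0, 0, -6], 0],
    [[0, 0, -9], 0],
    [[0, 0, -9], 0],
    [[0, 0, -9], 0],
  ],
)

```text
clock: 14.68
tcp_pos: [483.5, -96.1, 92.1]
tcp_rot: [-0.0, -0.027, 1.0, 0.0]
wrist_force: [-1.0, 0.4, -1.2]
grip_width: 0.693
gripper_force: 43.3
```

```bash
python3 go.py 497 177 93 1.342 497 177 11.5 1.342
```

```text
t 14.68 tcp [483.5 -96.1  92.1] psi 1.625 zaxis [-0.  0. -1.] j7 1.77 grip 0.69
[-2.83, 27.2, -0.09] turn 0.283
[-2.83, 27.2, 8.06] turn 0.283
```

send_rows(
  series=[
    [[-0.3, 3, 0], 0.03],
    [[-0.7, 7, 0], 0.07],
    [[-1.1, 11, 0], 0.11],
    [[-1.6, 15, 0], 0.16],
    [[-2, 19, 0], 0.2],
    [[-2.4, 23, 0], 0.24],
    [[-2.7, 26, 0], 0.27],
    [[-2.8, 27.2, 0], 0.283],
    [[-2.8, 27.2, 0], 0.283],
    [[-2.8, 27.2, 0], 0.283],
  ],
)

```text
clock: 15.92
tcp_pos: [497.0, 174.9, 92.0]
tcp_rot: [-0.0, 0.115, 0.993, -0.001]
wrist_force: [0.2, -1.0, -0.1]
grip_width: 0.695
gripper_force: 43.3
```

send_rows(
  series=[
    [[0, 0, 0], 0],
    [[0, 0, 2], 0],
    [[0, 0, 4], 0],
    [[0, 0, 5.5], 0],
    [[0, 0, 6.2], 0],
    [[0, 0, 6.2], 0],
    [[0, 0, 6.2], 0],
  ],
)

```text
clock: 16.8
tcp_pos: [497.6, 177.1, 30.8]
tcp_rot: [0.0, 0.114, 0.993, 0.0]
wrist_force: [0.1, -0.3, -0.6]
grip_width: 0.696
gripper_force: 43.3
```

```bash
python3 go.py 497 177 11.5 1.342
python3 - <<'E'
from h import *
c=robot.capture('top'); im=cv2.cvtColor(c['image'],cv2.COLOR_RGB2BGR)
cv2.imwrite('pics/t4.png',cv2.resize(im[175:300,120:280],None,fx=4.5,fy=4.5,interpolation=2))
E
```

```text
t 16.8 tcp [497.6 177.1  30.8] psi 1.342 zaxis [ 0.001  0.    -1.   ] j7 1.02 grip 0.7
[0.06, -0.02, 1.93] turn -0.0
```

View pics/t4.png

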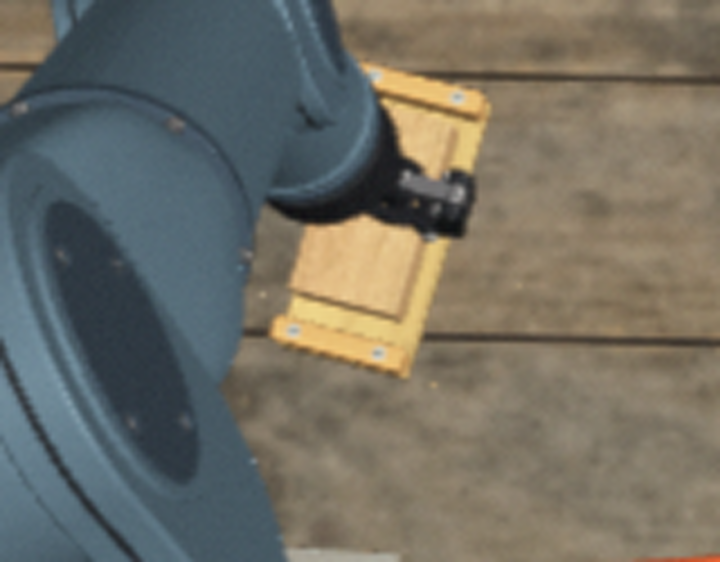

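Medium bar hangs aligned over its cradle (front corners crop (290,290),(400,318), shifted by its height). Lower and release.

send_rows(
  series=[
    [[0, 0, 0.8], 0],
    [[0, 0, 1.4], 0],
    [[0.1, 0, 1.8], 0],
    [[0.1, 0, 1.95], 0],
    [[0.1, 0, 1.95], 0],
    [[0.1, 0, 1.95], 0],
  ],
)

```text
clock: 17.6
tcp_pos: [496.2, 177.2, 10.8]
tcp_rot: [0.0, 0.114, 0.993, 0.0]
wrist_force: [0.1, 0.2, -0.0]
grip_width: 0.691
gripper_force: 43.3
```

send_rows(
  series=[
    [[0, 0, 0], 0],
    [[0, 0, 0], 0],
    [[0, 0, 0], 0],
    [[0, 0, 0], 0],
  ],
  claw=0.8,
)

```text
clock: 18.1
tcp_pos: [496.2, 177.2, 10.8]
tcp_rot: [0.0, 0.114, 0.993, 0.0]
wrist_force: [0.2, -1.3, 0.3]
grip_width: 0.902
gripper_force: 0.0
```

send_rows(
  series=[
    [[0, 0, -1], 0],
    [[0, 0, -3], 0],
    [[0, 0, -6], 0],
    [[0, 0, -9], 0],
    [[0, 0, -10], 0],
    [[0, 0, -10], 0],
  ],
)

```text
clock: 18.85
tcp_pos: [496.4, 177.3, 111.3]
tcp_rot: [0.0, 0.114, 0.993, 0.0]
wrist_force: [0.1, 0.1, -1.1]
grip_width: 0.899
gripper_force: 0.0
```

```bash
python3 go.py 479 -241 115 1.33 479 -241 12 1.33
```

```text
t 18.85 tcp [496.4 177.3 111.3] psi 1.342 zaxis [ 0.001  0.001 -1.   ] j7 1.0 grip 0.9
[-7.79, -41.14, -0.4] turn 0.012
[-7.78, -41.15, 9.9] turn 0.012
```

send_rows(
  series=[
    [[-0.8, -4, 0], 0],
    [[-1.7, -9, 0], 0],
    [[-2.7, -14, 0], 0],
    [[-3.6, -19, 0], 0],
    [[-4.5, -24, 0], 0],
    [[-5.5, -29, 0], 0],
    [[-6.4, -34, 0], 0.01],
    [[-7.2, -38, 0], 0.01],
    [[-7.8, -41.1, 0], 0.01],
    [[-7.8, -41.1, 0], 0.01],
  ],
  claw=1,
)

```text
clock: 20.1
tcp_pos: [477.4, -243.7, 109.6]
tcp_rot: [-0.001, 0.121, 0.993, -0.001]
wrist_force: [0.0, -0.1, 0.6]
grip_width: 1.002
gripper_force: 0.0
```

send_rows(
  series=[
    [[0, 0, 0], 0],
    [[0, 0, 1], 0],
    [[0, 0, 2.5], 0],
    [[0, 0, 3], 0],
    [[0, 0, 3], 0],
    [[0, 0, 3], 0],
  ],
)

```text
clock: 20.85
tcp_pos: [479.2, -240.9, 81.0]
tcp_rot: [0.0, 0.119, 0.993, -0.0]
wrist_force: [-0.4, -0.5, -0.5]
grip_width: 0.995
gripper_force: 0.0
```

```bash
python3 go.py 479 -241 12 1.33
python3 - <<'E'
from h import *
c=robot.capture('top'); im=cv2.cvtColor(c['image'],cv2.COLOR_RGB2BGR)
cv2.imwrite('pics/t5.png',cv2.resize(im[170:300,120:460],None,fx=2.35,fy=2.35,interpolation=2))
E
```

```text
t 20.85 tcp [ 479.2 -240.9   81. ] psi 1.332 zaxis [ 0. -0. -1.] j7 1.84 grip 1.0
[0.02, -0.01, 6.9] turn 0.002
```

View pics/t5.png

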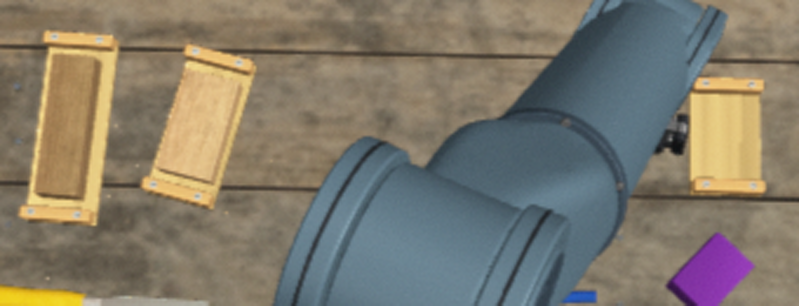

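Both placed bars lie in their cradles (crop (68,125), (200,122)). Take the short one.

send_rows(
  series=[
    [[0, 0, 1.5], 0],
    [[0, 0, 3], 0],
    [[0, 0, 4.5], 0],
    [[0, 0, 6], 0],
    [[0, 0, 6.7], 0],
    [[0, 0, 6.9], 0],
    [[0, 0, 6.9], 0],
    [[0, 0, 6.9], 0],
  ],
)

```text
clock: 21.9
tcp_pos: [479.3, -241.0, 12.2]
tcp_rot: [0.0, 0.119, 0.993, -0.0]
wrist_force: [0.8, 0.7, 0.2]
grip_width: 0.996
gripper_force: 0.0
```

send_rows(
  series=[
    [[0, 0, 0], 0],
    [[0, 0, 0], 0],
    [[0, 0, 0], 0],
    [[0, 0, 0], 0],
    [[0, 0, 0], 0],
    [[0, 0, 0], 0],
    [[0, 0, 0], 0],
  ],
  claw=-1,
)

```text
clock: 22.78
tcp_pos: [479.2, -240.9, 12.2]
tcp_rot: [0.0, 0.119, 0.993, -0.0]
wrist_force: [-0.8, 0.9, 6.2]
grip_width: 0.582
gripper_force: 41.8
```

send_rows(
  series=[
    [[0, 0, -1], 0],
    [[0, 0, -3], 0],
    [[0, 0, -6], 0],
    [[0, 0, -9], 0],
    [[0, 0, -9], 0],
    [[0, 0, -9], 0],
  ],
)

```text
clock: 23.52
tcp_pos: [478.4, -240.5, 101.4]
tcp_rot: [-0.0, 0.119, 0.993, 0.0]
wrist_force: [-0.2, 0.7, -1.3]
grip_width: 0.58
gripper_force: 41.5
```

```bash
python3 go.py 498 -377 103 1.566 498 -377 20.5 1.566
```

```text
t 23.52 tcp [ 478.4 -240.5  101.4] psi 1.332 zaxis [-0.001  0.    -1.   ] j7 1.83 grip 0.58
[-5.13, -12.8, -0.17] turn -0.234
[-5.14, -12.8, 8.08] turn -0.234
```

send_rows(
  series=[
    [[-0.8, -2, 0], -0.04],
    [[-1.8, -4.5, 0], -0.08],
    [[-2.8, -7, 0], -0.13],
    [[-3.8, -9.5, 0], -0.17],
    [[-4.6, -11.5, 0], -0.21],
    [[-5.1, -12.8, 0], -0.234],
    [[-5.1, -12.8, 0], -0.234],
    [[-5.1, -12.8, 0], -0.234],
    [[-5.1, -12.8, 0], -0.234],
  ],
)

```text
clock: 24.65
tcp_pos: [498.4, -376.0, 101.7]
tcp_rot: [-0.0, 0.002, 1.0, 0.0]
wrist_force: [-0.2, -1.3, -1.6]
grip_width: 0.582
gripper_force: 41.5
```

send_rows(
  series=[
    [[0, 0, 0], 0],
    [[0, 0, 2], 0],
    [[0, 0, 4], 0],
    [[0, 0, 5.5], 0],
    [[0, 0, 6.2], 0],
    [[0, 0, 6.2], 0],
    [[0, 0, 6.2], 0],
  ],
)

```text
clock: 25.52
tcp_pos: [498.7, -377.6, 40.3]
tcp_rot: [0.0, 0.002, 1.0, -0.0]
wrist_force: [0.2, 0.1, -0.1]
grip_width: 0.584
gripper_force: 41.5
```

```bash
python3 go.py 498 -377 20.5 1.566
python3 - <<'E'
from h import *
c=robot.capture('top'); im=cv2.cvtColor(c['image'],cv2.COLOR_RGB2BGR)
cv2.imwrite('pics/t6.png',cv2.resize(im[180:300,370:530],None,fx=4.5,fy=4.5,interpolation=2))
E
```

```text
t 25.52 tcp [ 498.7 -377.6   40.3] psi 1.566 zaxis [ 0.001 -0.001 -1.   ] j7 2.23 grip 0.58
[0.07, 0.06, 1.98] turn 0.0
```

View pics/t6.png

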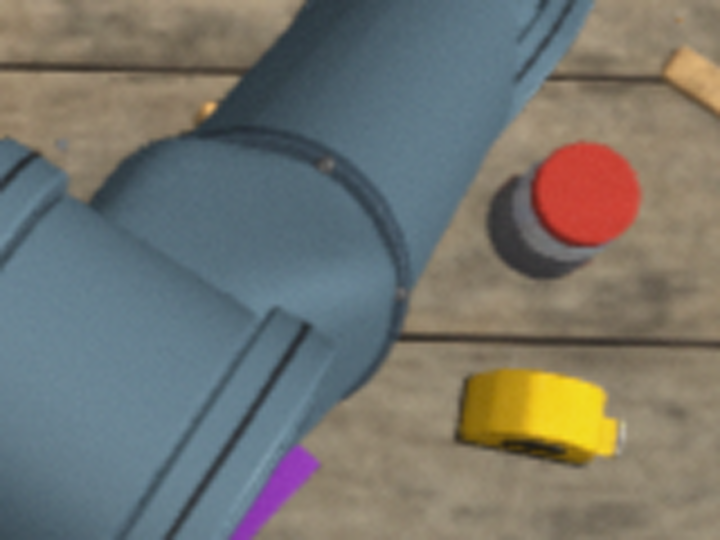

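The arm hides the cradle, but the jar (585,195) and tape (540,415) are untouched and the pose matches the plan. Lower, release, retreat.

send_rows(
  series=[
    [[0, 0, 0.8], 0],
    [[0, 0, 1.4], 0],
    [[0.1, 0.1, 1.8], 0],
    [[0.1, 0.1, 2.0], 0],
    [[0.1, 0.1, 2.0], 0],
    [[0.1, 0.1, 2.0], 0],
  ],
)

```text
clock: 26.32
tcp_pos: [496.8, -375.9, 20.2]
tcp_rot: [-0.0, 0.002, 1.0, 0.0]
wrist_force: [-2.3, 2.5, 5.8]
grip_width: 0.58
gripper_force: 42.1
```

send_rows(
  series=[
    [[0, 0, 0], 0],
    [[0, 0, 0], 0],
    [[0, 0, 0], 0],
    [[0, 0, 0], 0],
  ],
  claw=0.5,
)

```text
clock: 26.82
tcp_pos: [497.2, -376.3, 19.8]
tcp_rot: [0.0, 0.002, 1.0, -0.0]
wrist_force: [-0.6, 0.5, -0.3]
grip_width: 0.749
gripper_force: 0.0
```

send_rows(
  series=[
    [[0, 0, -1], 0],
    [[0, 0, -3], 0],
    [[0, 0, -6], 0],
    [[0, 0, -10], 0],
    [[0, 0, -14], 0],
    [[0, 0, -16], 0],
    [[0, 0, -16], 0],
  ],
)

```text
clock: 27.7
tcp_pos: [498.5, -377.2, 182.9]
tcp_rot: [0.002, 0.002, 1.0, -0.001]
wrist_force: [-0.5, -0.2, 0.9]
grip_width: 0.748
gripper_force: 0.0
```

send_rows(
  series=[
    [[0, 4, 0], 0],
    [[0, 9, 0], 0],
    [[0, 14, 0], 0],
    [[0, 19, 0], 0],
    [[0, 24, 0], 0],
    [[0, 29, 0], 0],
    [[0, 32, 0], 0],
    [[0, 34, 0], 0],
    [[0, 34, 0], 0],
    [[0, 34, 0], 0],
  ],
)

```text
clock: 28.95
tcp_pos: [498.5, -37.5, 179.5]
tcp_rot: [-0.0, 0.003, 1.0, -0.0]
wrist_force: [-1.0, -0.7, 1.2]
grip_width: 0.748
gripper_force: 0.0
```

Run:
```python
from h import *
c=robot.capture('top'); im=cv2.cvtColor(c['image'],cv2.COLOR_RGB2BGR)
for l in('short_offcut_center','medium_offcut_center','long_offcut_center'): print(l,[(round(r['p'],2),np.round(r['location'])) for r in robot.search_frame(c,l)[:2]])
a=im[178:273,125:245];b=im[178:273,395:515]
cv2.imwrite('pics/t7.png',cv2.resize(np.hstack([a,b]),None,fx=3.3,fy=3.3,interpolation=2))
```

```text
short_offcut_center [(0.9, array([ 346., -352.,   52.])), (0.61, array([ 493., -374.,   56.]))]
medium_offcut_center [(0.85, array([495., 176.,  32.]))]
long_offcut_center [(0.61, array([489., 310.,  39.]))]
```

View pics/t7.png

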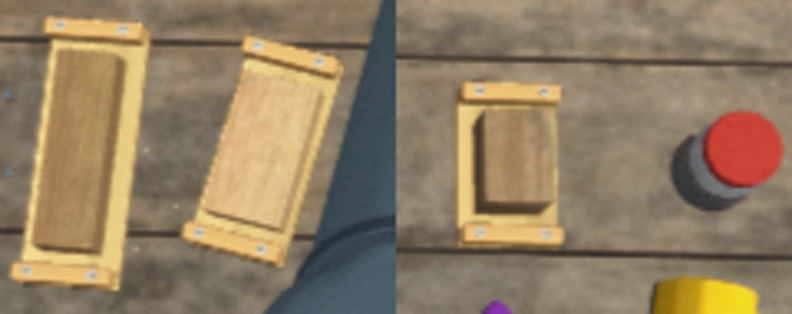

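Run:
```python
from h import *
import json
e=json.load(open('est.json')); c=robot.capture('top')
for k,x0,z,q in(('LC',125,38,[(58,50),(117,53),(97,250),(36,244)]),('MC',125,33,[(247,70),(322,92),(280,230),(207,212)]),('SC',275,58,[(485,107),(553,107),(552,203),(484,203)])):
    P=unproj(c,[(x/3.3+x0-.4,y/3.3+178-.4) for x,y in q],z)[:,:2]; v=P[0]+P[1]-P[2]-P[3]; a=e[k][2]
    d=P.mean(0)-e[k][:2]; print(k,P.mean(0).round(),'along',round(d@[np.cos(a),np.sin(a)],1),'across',round(d@[-np.sin(a),np.cos(a)],1),'dyaw',round(np.arctan2(v[1],v[0])-a,3),np.linalg.norm(v)/2)
```

```text
LC [492. 312.] along -1.0 across -2.0 dyaw 0.022 148.48010083677994
MC [494. 175.] along -2.0 across -2.9 dyaw 0.01 109.68419672832798
SC [ 498. -375.] along -0.5 across 1.7 dyaw -0.02 71.4402122659594
```

All within 3 mm of the middle; hand in.

```bash
python3 -c "
from station import robot
print(robot.job_done())"
```

```text
the job is handed in; nothing more can be done
None
```

All three offcuts are in their own cradles, each measured within 3 mm of the middle and 0.03 rad of the cradle's line, the tape measure and jar were left alone, and the job was handed in at about 29 s (the hand-in returned no verdict).

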